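# Put the solvent bottle away in the strut-lid chest

## Task

Open the yellow chest by the black pull tab until its struts hold the lid fully open by themselves, then put the orange solvent bottle away upright in the empty rear bay (rear right, beside the red-spouted bottle). Keep the bottle upright on the way and set it down rather than dropping it, and leave the white bottle with the blue spout where it stands.

Things in the scene. Friction and masses are not known exactly. Their poses are not given: they have to be found in the camera images.
- chest: fixed yellow chest, 180 (x) x 280 (y) mm, 165 tall shut. Origin: centre of underside; x from tab side to hinge side (away from robot), y left, z up; yaw within 0.2 rad. Base 90 mm high, walls and floor 6 mm. 40 mm high dividers: across at x=-20 mm (low clutter in front of it), and at y=0 behind that, making two rear bays: left holds a fixed white red-spout bottle 157 mm tall, right is empty.
- bay (a point): centre of the floor of the empty right rear bay, at (33, -67.5, 6) mm in the chest's frame; bay 101 mm along chest x, 131 mm along y. The open lid overhangs it: the lid's rim runs straight from the hinge to a point 65 mm in front of and 168 mm above it. So put things in along a slant parallel to that, tool tilted about 30 degrees with the hand leaning back to the tab side.
- lid (a joint): lid angle, rad: 0 shut, 1.2 fully open at its stop. Let go before its balance point (somewhere between 0.45 and 0.7) it falls shut; beyond it the struts swing it gently on to 1.2 and hold it there. Lifting takes 1 to 3 N at the tab.
- lid_tab (a point): grip point of the black pull tab: plate 80 mm wide (chest y), 10 thick, standing 55 mm out of the lid's top front edge; point 37 mm out. Lid shut: plate leans 25 degrees from vertical towards the tab side, along (-0.423, 0, 0.906) in the chest's frame; point 192.6 mm in front of and 105.5 above the hinge. Grip it by its two faces, tool tilted 25 degrees. It turns with the lid: upright at 0.44 rad.
- lid_hinge (a point): middle of the lid's hinge line, at (90, 0, 90) mm in the chest's frame; the line runs along the chest's y; opening lifts the front edge up and over, away from the robot.
- ethanol_bottle: orange solvent bottle with a black cap, upright on the table, loose, about 0.2 kg, 60 mm in diameter, straight sides up to 105 mm, 149 mm tall. Origin: centre of its underside, z up.
- water_bottle: white bottle with a blue spout, upright on the table, loose, 44 mm in diameter, 123 mm tall, to be left alone. Origin: centre of its underside. It and the orange bottle may swap sides.
Things that resemble listed ones, but are neither listed nor needed, are in the scene too. What is shaped like the ethanol_bottle but purple is not meant.

How it is judged:
By the outcome, as a careful person would: the job done as asked, in the order asked, and still so for the second after the job is handed in, with the robot touching nothing.
It also fails if it takes over 64 s, if anything falls off the work surface, if the arm or the gripper's body presses on something with over 40 N, if the wrist force passes 120 N, or if a joint passes its speed limit or range.

## Robot

A 6-joint arm with a two-finger parallel gripper is mounted at the origin on the work surface; the furniture and walls round the work are solid. World frame = base frame: x ahead of the robot, y to its left, z up, the work surface at z = 0. Lengths are in m, angles in rad, forces in N, time in s.
With the tool pointing down it reaches from about 0.35 to 0.85 m from the base axis. Payload 8.1 kg.
Tool frame: the origin (TCP) lies at the very end of the fingers, on their centre line; the grasp point (between the pads) lies 19 mm behind it (robot.pinch_z is the distance from the TCP to the grasp point, in m); x points along the fingers, z is the direction in which the jaws open and shut, and the axes are right-handed (so a half turn about x gives the same grasp; the last joint's range is limited). The gripper opens to 93 mm and grips with 3 to 60 N. Pads are 15 mm wide; open, the fingers measure 128 mm over their backs; the gripper's body (75 mm by 188 mm) begins 65 mm behind the grasp point.
Start: joints at [-1.351, 0.13, 1.488, -0, 1.523, -0.085], TCP at [0.18, -0.572, 0.219] pointing down, gripper open.
Joint ranges: [-2.96, 2.96], [-0.89, 2.26], [0.02, 2.5], [-1.34, 4.48], [0, 2.73], [-2.66, 2.66]. Speed limits (rad/s): [2.39, 2.39, 2.79, 3.14, 3.14, 3.14].

## Interface

Orientations are given as a rotation vector (axis times angle).
In Python, from plant import robot, optics, ticket gives the robot as it stands.
- The arm moves only by the tool jog_arm, never from a script. Its argument "targets" is a list of rows, each a list of 7 numbers: the shift along the tool's x, y, z in cm, then the turn, a rotation vector about the tool's x, y, z in degrees, then the closure, from 0 (fully open) to 1 (shut). In form: [[dx, dy, dz, ax, ay, az, grip], ...]. A call has 1 to 5 rows; each row is the pose to reach, as a shift and turn from the pose measured when the call began, along the tool's axes at that moment; what a row does not reach only later rows make up. A row lasts 1/8 s, in which the tool goes at most 62.5 mm and 10.7 degrees, less where a joint would pass 70% of its speed; a pose out of reach is approached as far as the arm can. A call with a gripper value outside its range is refused whole. The fingers move at their own pace and stop on an object; "squeeze" is the grip in N (left out, the last holds). Time passes only in rows, so rows that repeat a pose let the fingers close. It gives the time, the measured TCP pose, the force and the opening at its end, in the units of the state.
- robot.read_state(): the state, without advancing time (a new reading comes with each control period).
- optics.read_camera(name): name is "scene" or "top"; returns a dict with "frame" (480x640x3 uint8, red, green, blue), "vertical_fov" (degrees; the focal length in pixels is half the picture's height over the tangent of half this angle, whatever the lens; pixels are square), "cx", "cy" (the principal point, pixels), "R" (3x3) and "t" (3): a world point X has camera coordinates R X + t. Camera axes: x right, y down, z forward; pixel columns grow to the right and rows downward; lengths in m; the calibration is good to about 2 mm. A picture is of the moment at which its call begins. There is no depth.
- ticket.close_job(): hands the job in, once; it reports no verdict.
The state is a dict: "t": time; "q": joint angles; "dq": joint speeds; "joint_torque": joint torques, N m; "tool_pos": TCP position; "orientation": TCP orientation; "force": force on the tool from outside, world axes, zero at the start; "wrist_torque": the same for the moment, N m; "opening": finger opening in m.
Only numpy, scipy, OpenCV 4.12 (cv2) and the standard library are available. Lean on these libraries where they do the work, as an engineer would, in place of code of your own. Each camera call takes 0.05 s, during which the arm holds its last target.

## Working session

There is one attempt and no reset: what is moved stays moved. The work goes in short steps, Python scripts to look and compute and a tool call to move; the robot and the scene stay as the last step left them, time stands still between calls to the robot, and variables do not carry over. Pictures are saved under pics/ and viewed, and the job is handed in when it is done.

Besides the shell and the picture viewer there is one more tool, called after ">>>" as name(argument=value, ...) on one line, values as JSON. jog_arm: Moves the arm, as the interface text tells. Its arguments: {"type":"object","properties":{"targets":{"type":"array"},"squeeze":{"type":"number"}},"required":["targets"]}

```bash
mkdir -p pics; ls; cat > h.py <<'E'
import numpy as np,cv2
from plant import robot,optics,ticket
def cam(n,save=None):
    c=optics.read_camera(n); c['f']=240/np.tan(np.radians(c['vertical_fov'])/2)
    c['R']=np.array(c['R']);c['t']=np.array(c['t'])
    if save: cv2.imwrite('pics/'+save,c['frame'][:,:,::-1])
    return c
E
python3 - <<'E'
from h import *
for n in('scene','top'):
    c=cam(n,n+'0.png'); print(n,c['f'],c['cx'],c['cy'],c['R'].round(4).tolist(),c['t'].round(4).tolist(),[k for k in c])
    np.savez(n+'0.npz',**{k:c[k] for k in c})
print(robot.read_state(),robot.pinch_z)
E
```

```text
pics
scene 579.2584418099652 325.2724349333069 236.09957543767004 [[0.9907, -0.1361, 0.0002], [-0.0882, -0.643, -0.7608], [0.1037, 0.7537, -0.649]] [-0.4918, 0.1503, 1.6165] ['frame', 'vertical_fov', 'cx', 'cy', 'R', 't', 'f']
top 598.6333987068853 319.0493862722157 232.00915040727415 [[0.0017, -1.0, 0.0045], [-0.9828, -0.0025, -0.1845], [0.1846, -0.0041, -0.9828]] [-0.0101, 0.5271, 1.7073] ['frame', 'vertical_fov', 'cx', 'cy', 'R', 't', 'f']
{'t': 0.1, 'q': array([-1.35143011e+00,  1.31096073e-01,  1.48917673e+00, -3.63572883e-05,
        1.52297840e+00, -8.54112116e-02]), 'dq': array([-7.35300936e-05, -2.21676537e-03, -1.74368273e-03,  7.50936253e-05,
       -8.81253045e-04,  5.96102331e-04]), 'joint_torque': array([ 1.36581028e-03, -5.61342108e+01, -4.93095803e+01,  7.70462654e-02,
        2.91653315e-02, -3.65278709e-05]), 'tool_pos': array([ 0.17993859, -0.57184669,  0.21768262]), 'orientation': array([ 0.98287901,  1.33941209, -0.98111228]), 'force': array([-0.58895049,  0.31658336, -0.49760806]), 'wrist_torque': array([-0.00934516, -0.01766767,  0.01369151]), 'opening': 0.09289055379804051} 0.0188
```

View pics/scene0.png

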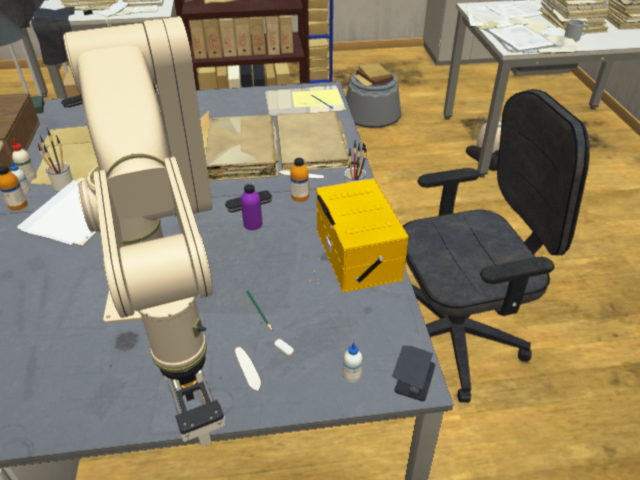

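View pics/top0.png

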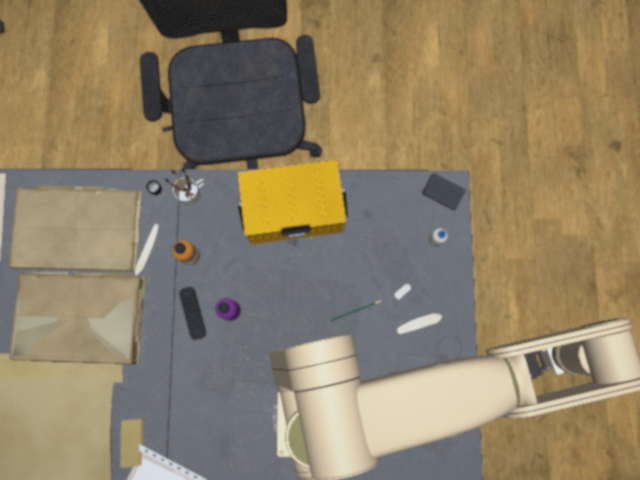

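```bash
python3 - <<'E'
import cv2,numpy as np
s=cv2.imread('pics/scene0.png');t=cv2.imread('pics/top0.png')
a=cv2.resize(s[150:295,270:415],(600,600),interpolation=2)
b=cv2.resize(s[130:230,0:50],(200,400),interpolation=2)
a[:400,:1]=0
o=np.zeros((600,800,3),np.uint8);o[:,:600]=a;o[:400,600:]=b
cv2.imwrite('pics/c1.png',o)
cv2.imwrite('pics/c2.png',cv2.resize(t[150:275,150:360],(798,475),interpolation=2))
E
```

```text
(no output)
```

View pics/c1.png

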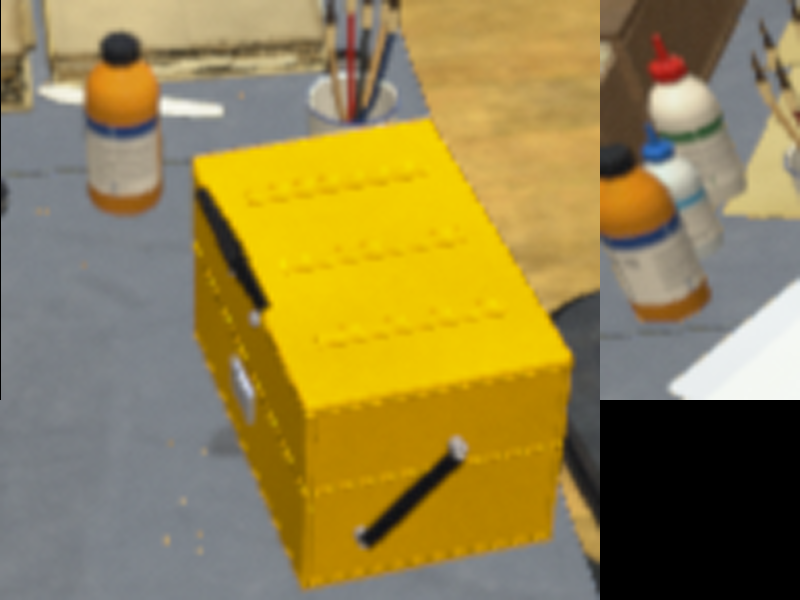

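View pics/c2.png

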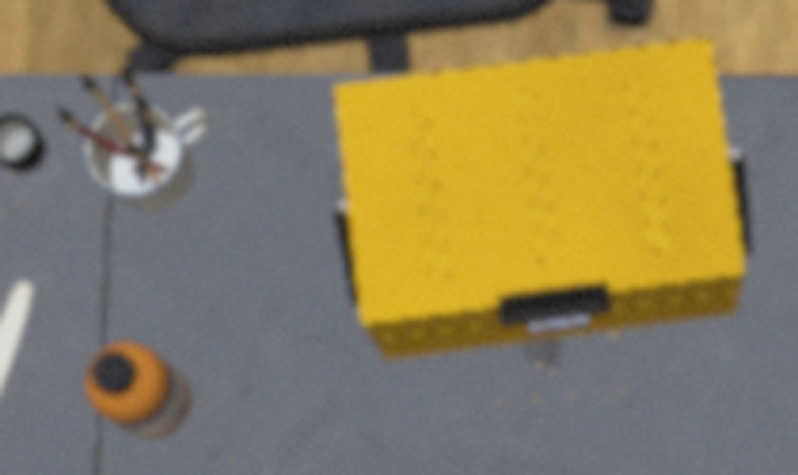

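```bash
cat > fit.py <<'E'
from h import *
from scipy.optimize import least_squares
C={n:dict(np.load(n+'0.npz')) for n in('scene','top')}
def proj(n,X):
    c=C[n];p=np.atleast_2d(X)@c['R'].T+c['t'];return c['f']*p[:,:2]/p[:,2:]+[c['cx'],c['cy']]
def ray(n,uv,z):
    c=C[n];d=c['R'].T@np.array([(uv[0]-c['cx'])/c['f'],(uv[1]-c['cy'])/c['f'],1]);o=-c['R'].T@c['t'];return o+d*(z-o[2])/d[2]
E
python3 - <<'E'
from fit import *
L=[('scene',-90,140,165,193,157),('scene',90,140,165,432,120),('scene',90,-140,165,572,358),('scene',-90,-140,165,306,410),('scene',-90,-140,0,306,588),('scene',-90,140,0,195,335),
('top',90,140,165,333,87),('top',90,-140,165,712,40),('top',-90,-140,165,745,272),('top',-90,140,165,362,322),('top',-90,-140,0,740,310),('top',-90,140,0,385,357)]
def px(l): 
    return np.array([270+l[4]/4.138,150+l[5]/4.138]) if l[0]=='scene' else np.array([150+l[4]/3.8,150+l[5]/3.8])
def W(p,X):
    c,s=np.cos(p[2]),np.sin(p[2]);X=np.array(X)/1000;return [p[0]+c*X[0]-s*X[1],p[1]+s*X[0]+c*X[1],X[2]]
for sel in('scene','top','scenetop'):
    r=lambda p:np.concatenate([(proj(l[0],W(p,l[1:4]))[0]-px(l)) for l in L if l[0] in sel.replace('scenetop','scene top').split()])
    s=least_squares(r,[.7,0,0],loss='soft_l1');print(sel,s.x,r(s.x).reshape(-1,2).round(1).tolist())
print('bottle', ray('scene',[270+120/4.138,150+42/4.138],.149),ray('top',[150+115/3.8,150+372/3.8],.149),
 'base near', ray('scene',[270+125/4.138,150+213/4.138],0))
print('far orange',ray('scene',[14,205],0),'purple',ray('scene',[252,225],0))
print('water',ray('scene',[353,347],.123),ray('top',[440,235],.123))
E
```

```text
scene [0.60458293 0.06504871 0.13372501] [[-0.1, -0.2], [-0.0, -0.6], [0.9, 0.2], [0.2, -0.3], [-1.0, 1.1], [-0.1, -0.2]]
top [0.60486999 0.06711407 0.13692575] [[0.2, -0.9], [-0.1, -1.4], [0.4, -0.1], [-0.1, 0.2], [-0.9, 1.0], [0.2, 0.9]]
scenetop [0.60480731 0.06653514 0.13533972] [[-0.2, -0.5], [-0.1, -0.9], [0.9, -0.2], [0.3, -0.7], [-1.0, 0.7], [-0.1, -0.5], [0.5, -0.9], [0.2, -1.3], [0.6, 0.1], [0.0, 0.2], [-0.8, 1.1], [0.4, 0.8]]
bottle [0.46274795 0.37066174 0.149     ] [0.4629555  0.37267498 0.149     ] base near [0.460284   0.34987076 0.        ]
far orange [-0.47808604  0.4590427   0.        ] purple [0.29630289 0.24777918 0.        ]
water [ 0.50864241 -0.3714372   0.123     ] [ 0.50554943 -0.34837855  0.123     ]
```

```bash
cat > mv.py <<'E'
from fit import *
from scipy.spatial.transform import Rotation as Ro
CX,CY,YAW=0.6048,0.0665,0.1353
Rc=Ro.from_euler('z',YAW).as_matrix()
def c2w(p): return np.array([CX,CY,0])+Rc@np.array(p,float)
def rot(xt,zt):
    xt=np.array(xt,float);xt/=np.linalg.norm(xt);zt=np.array(zt,float);zt-=xt*(zt@xt);zt/=np.linalg.norm(zt)
    return np.column_stack([xt,np.cross(zt,xt),zt])
def tabpose(th,out=.037,flip=1,extra=0):
    # lid angle th: TCP pos & R ; out = grasp point distance out of lid ; extra = extra tool tilt (rad, kept less than lid)
    a=np.radians(25)-th
    v=np.array([-.1926,0,.1055]); Ry=Ro.from_euler('y',th).as_matrix()
    p=np.array([.09,0,.09])+Ry@v
    n=np.array([-np.sin(a),0,np.cos(a)]); p=p+n*(out-.037)
    b=a+extra; n2=np.array([-np.sin(b),0,np.cos(b)])
    Rt=rot(Rc@-n2,flip*(Rc@np.array([np.cos(b),0,np.sin(b)])))
    return c2w(p)-Rc@n2*robot.pinch_z,Rt
def delta(P,R,s=None):
    s=s or robot.read_state(); R0=Ro.from_rotvec(s['orientation']).as_matrix()
    d=R0.T@(P-s['tool_pos'])*100; w=np.degrees(Ro.from_matrix(R0.T@R).as_rotvec())
    return np.r_[d,w].round(2).tolist()
def show(s=None):
    s=s or robot.read_state(); R0=Ro.from_rotvec(s['orientation']).as_matrix()
    print('t',round(s['t'],2),'pos',s['tool_pos'].round(4),'x',R0[:,0].round(3),'z',R0[:,2].round(3),'q',s['q'].round(2),'F',s['force'].round(1),'op',round(s['opening'],4)); return s,R0
E
python3 - <<'E'
from mv import *
s,R0=show()
P,R=tabpose(0,.13,1); print(P,delta(P,R)); P2,R2=tabpose(0,.13,-1); print(delta(P2,R2)); print(tabpose(0)[0])
# lift first: mid waypoint
print('mid',delta(np.array([.4,-.2,.38]),R))
# refine bottle by silhouettes
E
```

```text
t 0.1 pos [ 0.1799 -0.5718  0.2177] x [-0.     0.002 -1.   ] z [ 0.3   -0.954 -0.002] q [-1.35  0.13  1.49 -0.    1.52 -0.09] F [-0.6  0.3 -0.5] op 0.0929
[0.47206598 0.04843069 0.26274804] [-4.42, 46.48, -50.41, -78.94, -20.82, 17.43]
[-4.42, 46.48, -50.41, 97.92, 18.24, 21.79]
[0.51101028 0.05373225 0.17846141]
mid [-16.18, 32.15, -28.89, -78.94, -20.82, 17.43]
```

>>> jog_arm(targets=[[-16, 0, 0, 0, 0, 0, 0], [-16, 0, 0, 0, 0, 0, 0], [-16, 0, 0, 0, 0, 0, 0], [-16, 32, -29, -60, -16, 13, 0], [-16, 32, -29, -60, -16, 13, 0]])

```text
t: 0.72
tool_pos: [0.244, -0.4636, 0.3773]
orientation: [0.701, 1.33, -0.688]
force: [-0.2, -1.1, -0.6]
opening: 0.0926
```

```bash
python3 - <<'E'
from mv import *
show();print(delta(*tabpose(0,.13,1)))
E
```

```text
t 0.72 pos [ 0.244  -0.4636  0.3773] x [ 0.112 -0.046 -0.993] z [ 0.611 -0.785  0.105] q [-1.25 -0.18  1.51  0.09  1.73 -0.33] F [-0.2 -1.1 -0.6] op 0.0926
[11.59, 48.83, -27.45, -58.34, -15.41, 12.94]
```

>>> jog_arm(targets=[[2, 49, -27.5, -58, -15, 13, 0], [2, 49, -27.5, -58, -15, 13, 0], [2, 49, -27.5, -58, -15, 13, 0], [2, 49, -27.5, -58, -15, 13, 0], [2, 49, -27.5, -58, -15, 13, 0]])

```text
t: 1.35
tool_pos: [0.3651, -0.1747, 0.3666]
orientation: [0.024, 1.174, 0.022]
force: [0.7, 0.3, 0.1]
opening: 0.0931
```

>>> jog_arm(targets=[[0, 0, 0, 0, 0, 0, 0]])

```text
t: 1.48
tool_pos: [0.3656, -0.1719, 0.3665]
orientation: [0.02, 1.172, 0.027]
force: [0.6, -0.0, -0.2]
opening: 0.0928
```

```bash
python3 - <<'E'
from mv import *
show();print(delta(*tabpose(0,.13,1)))
E
```

```text
t 1.48 pos [ 0.3656 -0.1719  0.3665] x [ 0.388  0.031 -0.921] z [ 0.922 -0.001  0.388] q [-0.88 -0.78  2.    0.33  1.68 -0.81] F [ 0.6 -0.  -0.2] op 0.0928
[14.38, 21.6, 5.75, -7.2, -2.04, 1.36]
```

>>> jog_arm(targets=[[6, 21.6, 5.8, -7, -2, 1.4, 0], [6, 21.6, 5.8, -7, -2, 1.4, 0], [6, 21.6, 5.8, -7, -2, 1.4, 0], [10, 21.6, 5.8, -7, -2, 1.4, 0], [14.4, 21.6, 5.8, -7.2, -2, 1.4, 0]])

```text
t: 2.1
tool_pos: [0.4742, 0.0509, 0.2639]
orientation: [-0.079, 1.129, 0.123]
force: [0.4, 0.1, -0.0]
opening: 0.0933
```

```bash
python3 - <<'E'
from mv import *
show();print(delta(*tabpose(0,.13,1)));print(delta(*tabpose(0,.037,1)))
cam('scene','s1.png');cam('top','t1.png')
s=cv2.imread('pics/scene0.png')
a=cv2.imread('pics/s1.png')[130:310,240:440];b=cv2.imread('pics/t1.png')[150:300,200:370]
cv2.imwrite('pics/c3.png',np.hstack([cv2.resize(a,(400,360)),cv2.resize(b,(400,360))]))
E
```

```text
t 2.1 pos [0.4742 0.0509 0.2639] x [ 0.422  0.058 -0.905] z [0.896 0.125 0.426] q [-0.07 -0.72  2.16  0.09  1.27 -0.22] F [ 0.4  0.1 -0. ] op 0.0933
[0.0, -0.22, -0.27, 0.19, 0.2, -0.06]
[9.3, -0.23, -0.3, 0.19, 0.2, -0.06]
```

View pics/c3.png

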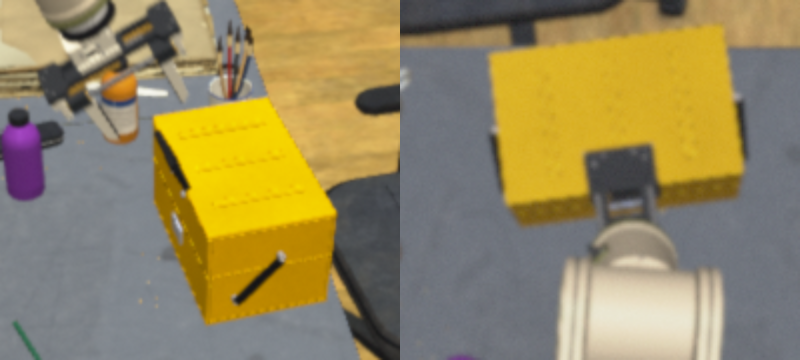

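Both crops show the open jaws above the tab, straddling it (scene crop tab at about (170,160)); the gripper is centred in the top view. Going down the plate.

>>> jog_arm(targets=[[4, -0.2, -0.3, 0, 0, 0, 0], [7, -0.2, -0.3, 0, 0, 0, 0], [9.3, -0.2, -0.3, 0.2, 0.2, 0, 0], [9.3, -0.2, -0.3, 0.2, 0.2, 0, 0]])

```text
t: 2.7
tool_pos: [0.5053, 0.0519, 0.1678]
orientation: [-0.073, 1.152, 0.12]
force: [-0.1, -0.4, -0.4]
opening: 0.0931
```

```bash
python3 - <<'E'
from mv import *
show();print(delta(*tabpose(0,.037,1)))
cam('scene','s2.png')
a=cv2.imread('pics/s2.png')[100:280,240:440]
cv2.imwrite('pics/c4.png',cv2.resize(a,(660,594)))
E
```

```text
t 2.7 pos [0.5053 0.0519 0.1678] x [ 0.401  0.058 -0.914] z [0.906 0.119 0.405] q [-0.06 -0.55  2.23  0.09  1.06 -0.22] F [-0.1 -0.4 -0.4] op 0.0931
[-0.73, 0.11, 0.97, -0.25, -1.08, -0.17]
```

View pics/c4.png

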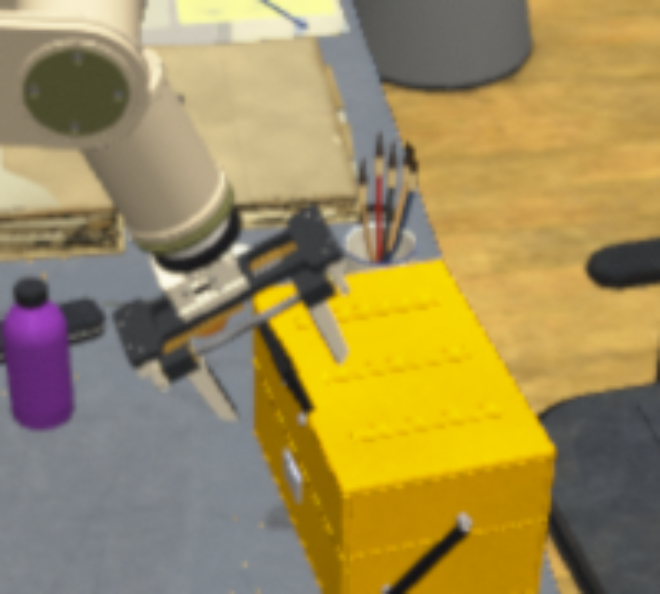

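>>> jog_arm(targets=[[-0.7, 0.1, 1.0, -0.2, -1.1, -0.2, 0], [-0.7, 0.1, 1.0, -0.2, -1.1, -0.2, 0]])

```text
t: 3.0
tool_pos: [0.5135, 0.0535, 0.1832]
orientation: [-0.077, 1.125, 0.119]
force: [0.0, -1.1, -0.8]
opening: 0.0931
```

```bash
python3 - <<'E'
from mv import *
show();print(delta(*tabpose(0,.037,1)))
E
```

```text
t 3.0 pos [0.5135 0.0535 0.1832] x [ 0.426  0.056 -0.903] z [0.895 0.122 0.43 ] q [-0.05 -0.56  2.21  0.09  1.05 -0.22] F [ 0.  -1.1 -0.8] op 0.0931
[0.32, 0.06, -0.43, -0.02, 0.44, 0.11]
```

>>> jog_arm(targets=[[0.2, 0, -0.3, 0, 0.4, 0, 0], [0.2, 0, -0.3, 0, 0.4, 0, 0], [0.2, 0, -0.3, 0, 0.4, 0, 0]])

```text
t: 3.38
tool_pos: [0.5116, 0.0533, 0.18]
orientation: [-0.078, 1.132, 0.119]
force: [0.4, -0.7, 0.4]
opening: 0.0931
```

```bash
python3 - <<'E'
from mv import *
show();print(delta(*tabpose(0,.037,1)))
E
```

```text
t 3.38 pos [0.5116 0.0533 0.18  ] x [ 0.419  0.055 -0.906] z [0.898 0.122 0.423] q [-0.05 -0.56  2.21  0.09  1.06 -0.22] F [ 0.4 -0.7  0.4] op 0.0931
[0.12, 0.05, -0.11, -0.01, 0.02, 0.1]
```

>>> jog_arm(targets=[[0.1, 0, -0.1, 0, 0, 0, 0.6], [0.1, 0, -0.1, 0, 0, 0, 0.8], [0.1, 0, -0.1, 0, 0, 0, 1], [0.1, 0, -0.1, 0, 0, 0, 1], [0.1, 0, -0.1, 0, 0, 0, 1]], squeeze=15)

```text
t: 4.0
tool_pos: [0.5111, 0.0532, 0.1787]
orientation: [-0.077, 1.132, 0.119]
force: [-0.1, 0.4, 0.7]
opening: 0.0475
```

>>> jog_arm(targets=[[0, 0, 0, 0, 0, 0, 1], [0, 0, 0, 0, 0, 0, 1]])

```text
t: 4.25
tool_pos: [0.5111, 0.0532, 0.1787]
orientation: [-0.078, 1.132, 0.119]
force: [0.0, 0.3, 0.4]
opening: 0.0273
```

```bash
python3 - <<'E'
from mv import *
show();
for th in (0,.1,.2,.3,.4,.5,.6,.7,.8,.9): print(th,delta(*tabpose(th,.037,1)))
E
```

```text
t 4.25 pos [0.5111 0.0532 0.1787] x [ 0.419  0.055 -0.906] z [0.898 0.122 0.423] q [-0.05 -0.56  2.22  0.09  1.05 -0.22] F [0.  0.3 0.4] op 0.0273
0 [0.02, 0.06, -0.02, -0.01, 0.03, 0.1]
0.1 [-1.2, 0.05, 1.63, -0.02, 5.76, 0.1]
0.2 [-2.24, 0.05, 3.39, -0.02, 11.49, 0.1]
0.3 [-3.11, 0.05, 5.24, -0.03, 17.22, 0.1]
0.4 [-3.79, 0.05, 7.17, -0.03, 22.95, 0.1]
0.5 [-4.27, 0.05, 9.16, -0.04, 28.68, 0.1]
0.6 [-4.55, 0.05, 11.19, -0.04, 34.41, 0.1]
0.7 [-4.62, 0.05, 13.24, -0.05, 40.14, 0.09]
0.8 [-4.49, 0.05, 15.28, -0.05, 45.87, 0.09]
0.9 [-4.16, 0.05, 17.3, -0.06, 51.6, 0.09]
```

>>> jog_arm(targets=[[0, 0, 0, 0, 0, 0, 1], [0, 0, 0, 0, 0, 0, 1], [0, 0, 0, 0, 0, 0, 1]])

```text
t: 4.62
tool_pos: [0.5103, 0.0531, 0.1778]
orientation: [-0.078, 1.134, 0.119]
force: [-5.1, -1.6, -0.0]
opening: 0.0101
```

>>> jog_arm(targets=[[-0.6, 0, 0.8, 0, 2.9, 0, 1], [-1.2, 0, 1.6, 0, 5.7, 0, 1], [-1.7, 0, 2.5, 0, 8.6, 0, 1], [-2.2, 0, 3.4, 0, 11.5, 0, 1]], squeeze=25)

```text
t: 5.12
tool_pos: [0.5314, 0.0561, 0.2128]
orientation: [-0.092, 1.337, 0.113]
force: [-9.0, -1.2, 5.5]
opening: 0.0097
```

```bash
python3 - <<'E'
from mv import *
show();
for th in (.1,.2,.3,.4,.5,.6,.7,.8,.9): print(th,delta(*tabpose(th,.037,1)))
E
```

```text
t 5.12 pos [0.5314 0.0561 0.2128] x [ 0.227  0.029 -0.973] z [0.965 0.131 0.229] q [-0.01 -0.29  1.91  0.03  1.29 -0.15] F [-9.  -1.2  5.5] op 0.0097
0.1 [1.34, 0.05, -1.42, -0.01, -6.02, 0.1]
0.2 [-0.04, 0.04, 0.09, -0.02, -0.29, 0.1]
0.3 [-1.27, 0.04, 1.73, -0.02, 5.44, 0.1]
0.4 [-2.33, 0.04, 3.48, -0.02, 11.17, 0.09]
0.5 [-3.2, 0.04, 5.33, -0.03, 16.9, 0.09]
0.6 [-3.89, 0.04, 7.26, -0.03, 22.63, 0.09]
0.7 [-4.38, 0.04, 9.24, -0.04, 28.36, 0.09]
0.8 [-4.67, 0.04, 11.27, -0.04, 34.09, 0.09]
0.9 [-4.76, 0.04, 13.31, -0.05, 39.82, 0.09]
```

>>> jog_arm(targets=[[-0.7, 0, 0.9, 0, 2.6, 0, 1], [-1.3, 0, 1.75, 0, 5.4, 0, 1], [-1.85, 0, 2.6, 0, 8.3, 0, 1], [-2.35, 0, 3.5, 0, 11.2, 0, 1], [-2.8, 0, 4.4, 0, 14, 0, 1]])

```text
t: 5.75
tool_pos: [0.5669, 0.061, 0.2495]
orientation: [-0.108, 1.585, 0.104]
force: [-2.5, -0.4, -2.6]
opening: 0.0096
```

```bash
python3 - <<'E'
from mv import *
show();
for th in (.4,.5,.6,.7,.8,.9): print(th,delta(*tabpose(th,.037,1)))
E
```

```text
t 5.75 pos [0.5669 0.061  0.2495] x [-0.017 -0.004 -1.   ] z [ 0.991  0.134 -0.017] q [ 0.02  0.06  1.51 -0.    1.59 -0.12] F [-2.5 -0.4 -2.6] op 0.0096
0.4 [0.62, 0.04, -0.72, -0.03, -3.08, 0.09]
0.5 [-0.69, 0.04, 0.86, -0.03, 2.65, 0.08]
0.6 [-1.83, 0.04, 2.56, -0.04, 8.38, 0.08]
0.7 [-2.79, 0.04, 4.36, -0.04, 14.11, 0.08]
0.8 [-3.57, 0.04, 6.25, -0.05, 19.84, 0.08]
0.9 [-4.16, 0.04, 8.21, -0.05, 25.57, 0.08]
```

>>> jog_arm(targets=[[-0.7, 0, 0.9, 0, 2.6, 0, 1], [-1.3, 0, 1.7, 0, 5.5, 0, 1], [-1.85, 0, 2.6, 0, 8.4, 0, 1], [-2.35, 0, 3.45, 0, 11.3, 0, 1], [-2.8, 0, 4.35, 0, 14, 0, 1]])

```text
t: 6.38
tool_pos: [0.6101, 0.067, 0.276]
orientation: [-0.125, 1.833, 0.093]
force: [-3.3, -0.3, -0.5]
opening: 0.0101
```

```bash
python3 - <<'E'
from mv import *
show();
for th in (.6,.7,.8,.9,1.): print(th,delta(*tabpose(th,.037,1)))
cam('scene','s3.png')
E
```

```text
t 6.38 pos [0.6101 0.067  0.276 ] x [-0.26  -0.037 -0.965] z [ 0.956  0.129 -0.263] q [ 0.04  0.43  1.05 -0.03  1.92 -0.1 ] F [-3.3 -0.3 -0.5] op 0.0101
0.6 [1.3, 0.02, -1.48, -0.04, -5.85, 0.06]
0.7 [-0.08, 0.02, 0.03, -0.04, -0.12, 0.06]
0.8 [-1.3, 0.02, 1.67, -0.05, 5.6, 0.06]
0.9 [-2.35, 0.02, 3.42, -0.05, 11.33, 0.06]
1.0 [-3.22, 0.02, 5.28, -0.05, 17.06, 0.06]
```

View pics/s3.png

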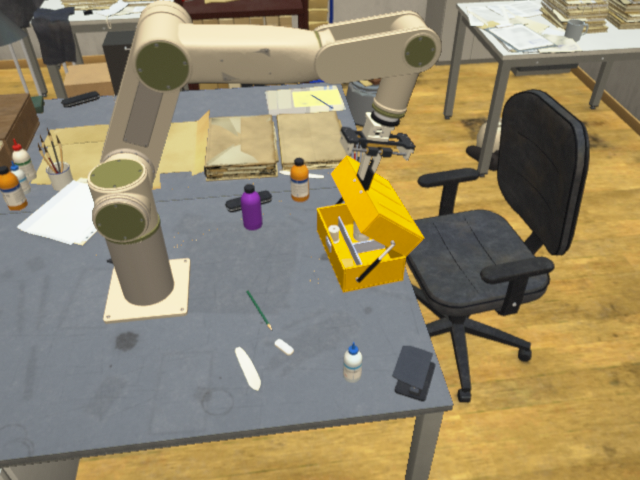

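The lid is about 0.7 rad open with the tab held at (370,175). I'll take it to about 0.95 before releasing.

>>> jog_arm(targets=[[-0.7, 0, 0.85, 0, 2.8, 0, 1], [-1.3, 0, 1.7, 0, 5.6, 0, 1], [-1.85, 0, 2.55, 0, 8.5, 0, 1], [-2.35, 0, 3.4, 0, 11.3, 0, 1], [-2.8, 0, 4.35, 0, 14.2, 0, 1]])

```text
t: 7.05
tool_pos: [0.659, 0.0738, 0.2908]
orientation: [-0.141, 2.087, 0.081]
force: [-2.8, -2.6, 2.9]
opening: 0.0101
```

>>> jog_arm(targets=[[0, 0, 0, 0, 0, 0, 0.5], [0, 0, 0, 0, 0, 0, 0.3]])

```text
t: 7.3
tool_pos: [0.6595, 0.0738, 0.2899]
orientation: [-0.141, 2.086, 0.081]
force: [1.2, 0.1, -2.9]
opening: 0.0253
```

```bash
python3 - <<'E'
from mv import *
show();
for th in (.8,.9,1.,1.1,1.2): print(th,delta(*tabpose(th,.037,1)))
E
```

```text
t 7.3 pos [0.6595 0.0738 0.2899] x [-0.491 -0.067 -0.868] z [ 0.86   0.117 -0.496] q [ 0.06  0.94  0.37 -0.06  2.35 -0.11] F [ 1.2  0.1 -2.9] op 0.0253
0.8 [2.02, 0.01, -2.35, -0.03, -8.9, 0.02]
0.9 [0.56, 0.01, -0.91, -0.03, -3.17, 0.02]
1.0 [-0.75, 0.01, 0.66, -0.03, 2.56, 0.02]
1.1 [-1.89, 0.01, 2.36, -0.03, 8.29, 0.02]
1.2 [-2.86, 0.01, 4.16, -0.03, 14.02, 0.02]
```

>>> jog_arm(targets=[[0, 0, 0, 0, 0, 0, 0], [0, 0, 0.5, 0, 0, 0, 0], [-2, 0, 1, 0, 0, 0, 0], [-5, 0, 1, 0, -3, 0, 0], [-7, 0, 1, 0, -8, 0, 0]])

```text
t: 7.92
tool_pos: [0.7011, 0.0796, 0.3428]
orientation: [-0.132, 1.948, 0.089]
force: [0.7, 0.2, 0.6]
opening: 0.0754
```

```bash
python3 - <<'E'
from mv import *
show();
for th in (1.,1.1,1.2): print(th,delta(*tabpose(th,.037,1)))
cam('scene','s4.png')
a=cv2.imread('pics/s4.png')[60:310,240:490]
cv2.imwrite('pics/c5.png',cv2.resize(a,(600,600)))
E
```

```text
t 7.92 pos [0.7011 0.0796 0.3428] x [-0.368 -0.05  -0.928] z [ 0.92   0.125 -0.372] q [ 0.06  1.07  0.02 -0.04  2.43 -0.11] F [0.7 0.2 0.6] op 0.0754
1.0 [5.81, 0.0, -1.18, -0.02, 10.48, 0.01]
1.1 [4.91, 0.0, 0.66, -0.02, 16.21, 0.01]
1.2 [4.2, 0.0, 2.58, -0.02, 21.94, 0.0]
```

View pics/c5.png

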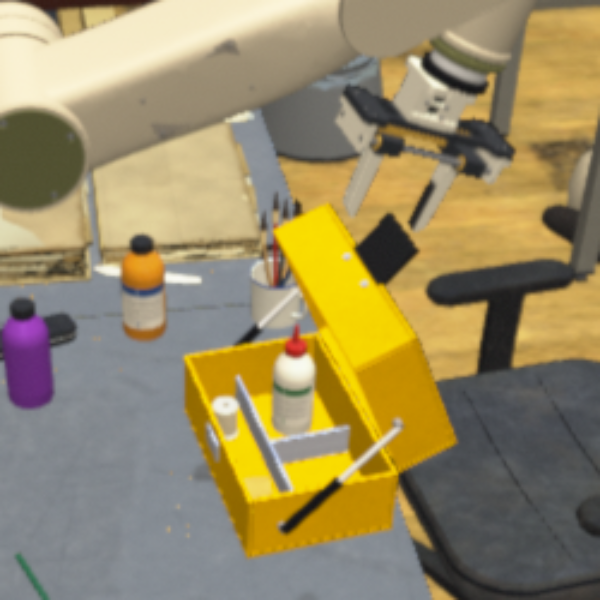

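>>> jog_arm(targets=[[-3, 0, -4, 0, -5, 0, 0], [-5, 0, -10, 0, -12, 0, 0], [-5, 0, -16, 0, -20, 0, 0], [-5, 0, -22, 0, -22, 0, 0], [-5, 0, -24, 0, -22, 0, 0]])

```text
t: 8.6
tool_pos: [0.5492, 0.0583, 0.4639]
orientation: [-0.106, 1.55, 0.106]
force: [-0.3, -0.3, 2.3]
opening: 0.093
```

```bash
python3 - <<'E'
from mv import *
show()
for n in('scene','top'):
    c=cam(n,n+'5.png');np.savez(n+'5.npz',**c)
a=cv2.imread('pics/scene5.png')
x=cv2.resize(a[150:290,310:450],(400,400),interpolation=2);y=cv2.resize(a[150:210,280:320],(400,600),interpolation=2)
o=np.zeros((600,800,3),np.uint8);o[:400,:400]=x;o[:,400:]=y
cv2.imwrite('pics/c6.png',o)
E
```

```text
t 8.6 pos [0.5492 0.0583 0.4639] x [ 0.019  0.001 -1.   ] z [0.991 0.134 0.019] q [ 0.01  0.02  1.16  0.    1.94 -0.12] F [-0.3 -0.3  2.3] op 0.093
```

View pics/c6.png

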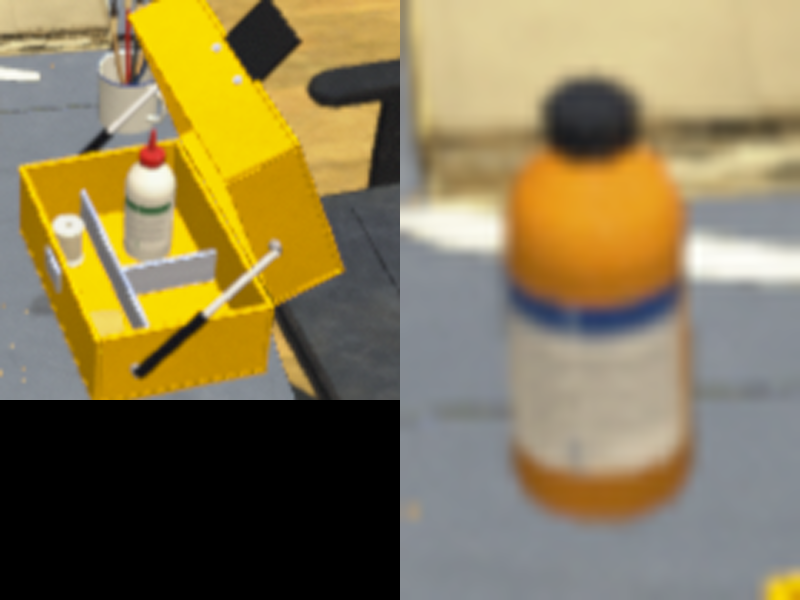

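View pics/top5.png

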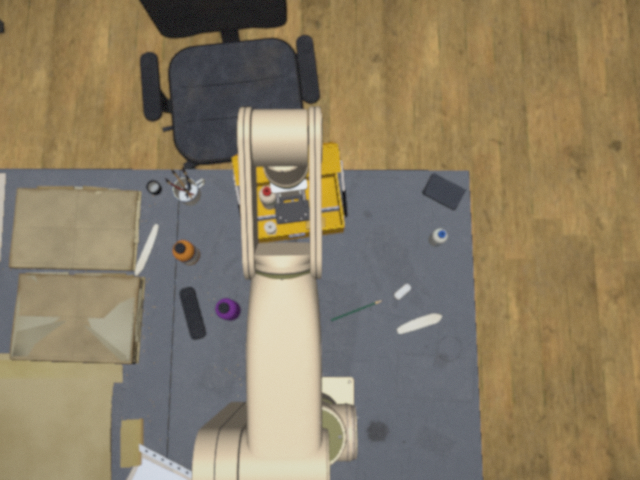

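```bash
python3 - <<'E'
from fit import *
a=np.linspace(0,2*np.pi,120)
def circ(x,y,z,r): return np.c_[x+r*np.cos(a),y+r*np.sin(a),0*a+z]
def r(p):
    body=np.vstack([proj('scene',circ(p[0],p[1],z,.03)) for z in(0,.002,.105)])
    m=proj('scene',circ(p[0],p[1],.06,.03))
    base=proj('scene',circ(p[0],p[1],0.001,.03)); cap=proj('scene',circ(p[0],p[1],.149,.014)); ct=proj('top',circ(p[0],p[1],.149,.014)).mean(0)
    bt=proj('top',circ(p[0],p[1],.105,.03))
    return np.array([m[:,0].min()-291.3,m[:,0].max()-308.9,base[:,1].max()-202,cap[:,1].min()-157.5,ct[0]-(150+115/3.8),ct[1]-(150+372/3.8)])
s=least_squares(r,[.463,.372],loss='soft_l1');print(s.x,s.fun.round(2))
def rw(p):
    c=proj('scene',circ(*p,.123,.003));t=proj('top',circ(*p,.123,.003)).mean(0);b=proj('scene',circ(*p,.0,.022))
    return np.r_[c.mean(0)-[353,345.5],t-[441,235],b[:,1].max()-382]
s=least_squares(rw,[.507,-.36]);print(s.x,s.fun.round(2))
E
```

```text
[0.46353327 0.37300677] [-0.47  0.17  0.44 -0.16 -0.11 -0.25]
[ 0.50855667 -0.35817412] [-1.03 -3.08  2.45 -1.05  0.76]
```

```bash
cat >> mv.py <<'E'
def bpose(x,y,zbot,az,h=.092,back=0.,tilt=30,flip=-1):
    t=np.radians(tilt);hd=np.array([np.cos(az),np.sin(az),0]);xt=np.sin(t)*hd-np.array([0,0,np.cos(t)])
    R=rot(xt,flip*np.array([-np.sin(az),np.cos(az),0]))
    return np.array([x,y,zbot+h])+xt*(robot.pinch_z-back),R
BX,BY=.4635,.373; AZ=np.radians(38)
E
python3 - <<'E'
from mv import *
show()
P,R=bpose(BX,BY,0,AZ,back=.14);print(P,delta(P,R))
P,R=bpose(BX,BY,0.1,AZ,back=.17);print(P,delta(P,R))
print(ray('top',[187,190],.05))
E
```

```text
t 8.7 pos [0.5445 0.0583 0.4707] x [ 0.027  0.001 -1.   ] z [0.991 0.135 0.027] q [ 0.01  0.01  1.16  0.    1.95 -0.12] F [ 0.7 -0.7  1.6] op 0.0929
[0.41574655 0.33569091 0.19696228] [27.05, 29.29, -9.75, 58.66, -14.18, 26.53]
[0.40392639 0.32645599 0.32294304] [14.43, 28.5, -10.71, 58.66, -14.18, 26.53]
[0.6528172 0.383233  0.05     ]
```

>>> jog_arm(targets=[[2, 6, -4, 10, -2, 4, 0], [4, 12, -8, 20, -5, 9, 0], [8, 18, -10, 30, -7, 13, 0], [12, 24, -10.7, 40, -9.5, 18, 0], [14.4, 28.5, -10.7, 50, -12, 22, 0]])

```text
t: 9.32
tool_pos: [0.4114, 0.2931, 0.3435]
orientation: [0.816, 1.287, -0.231]
force: [0.9, 0.9, 0.6]
opening: 0.0928
```

```bash
python3 - <<'E'
from mv import *
show()
print(delta(*bpose(BX,BY,0,AZ,back=.17)))
E
```

```text
t 9.32 pos [0.4114 0.2931 0.3435] x [ 0.302  0.279 -0.912] z [ 0.757 -0.651  0.051] q [ 0.42 -0.59  1.94  0.14  1.39  1.12] F [0.9 0.9 0.6] op 0.0928
[11.7, -3.0, -3.36, 11.41, -2.53, 5.58]
```

>>> jog_arm(targets=[[2, -2, -3.4, 8, -2, 4, 0], [6, -3, -3.4, 11.4, -2.5, 5.6, 0], [10, -3, -3.4, 11.4, -2.5, 5.6, 0], [11.7, -3, -3.4, 11.4, -2.5, 5.6, 0], [11.7, -3, -3.4, 11.4, -2.5, 5.6, 0]])

```text
t: 9.95
tool_pos: [0.4029, 0.3265, 0.2216]
orientation: [1.034, 1.194, -0.302]
force: [0.1, 0.7, 0.5]
opening: 0.0928
```

```bash
python3 - <<'E'
from mv import *
show()
print(delta(*bpose(BX,BY,0,AZ,back=.17)),delta(*bpose(BX,BY,0,AZ,back=.0)))
cam('scene','s7.png');cam('top','t7.png')
a=cv2.imread('pics/s7.png')[80:260,200:400];b=cv2.imread('pics/t7.png')[160:340,100:300]
cv2.imwrite('pics/c7.png',np.hstack([cv2.resize(a,(400,360)),cv2.resize(b,(400,360))]))
E
```

```text
t 9.95 pos [0.4029 0.3265 0.2216] x [ 0.392  0.307 -0.867] z [ 0.616 -0.787 -0.001] q [ 0.53 -0.66  2.23  0.07  1.06  1.42] F [0.1 0.7 0.5] op 0.0928
[-0.08, 0.14, 0.07, 0.02, -0.06, 0.15] [16.92, 0.19, 0.08, 0.02, -0.06, 0.15]
```

View pics/c7.png

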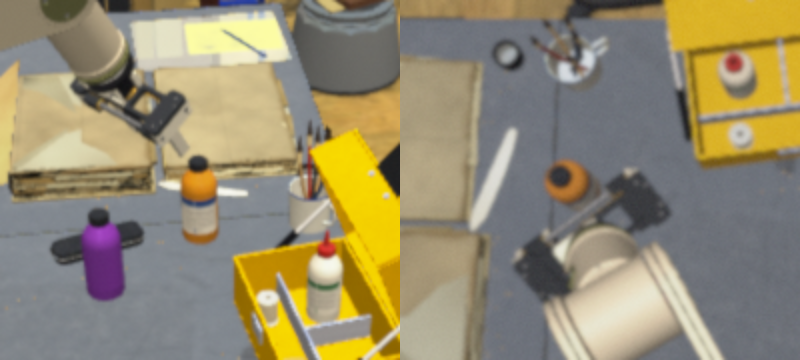

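>>> jog_arm(targets=[[4, 0.2, 0.1, 0, 0, 0, 0], [7, 0.2, 0.1, 0, 0, 0, 0], [9, 0.2, 0.1, 0, 0, 0, 0], [9, 0.2, 0.1, 0, 0, 0, 0]])

```text
t: 10.55
tool_pos: [0.4413, 0.3547, 0.147]
orientation: [1.036, 1.192, -0.301]
force: [-0.1, 0.9, -0.4]
opening: 0.0931
```

```bash
python3 - <<'E'
from mv import *
show()
print(delta(*bpose(BX,BY,0,AZ,back=.0)))
cam('scene','s8.png');cam('top','t8.png')
a=cv2.imread('pics/s8.png')[110:220,240:350];b=cv2.imread('pics/t8.png')[200:310,130:240]
cv2.imwrite('pics/c8.png',np.hstack([cv2.resize(a,(400,400)),cv2.resize(b,(400,400))]))
E
```

```text
t 10.55 pos [0.4413 0.3547 0.147 ] x [ 0.393  0.308 -0.866] z [ 0.616 -0.788 -0.   ] q [ 0.55 -0.43  2.22  0.08  0.83  1.42] F [-0.1  0.9 -0.4] op 0.0931
[8.08, -0.25, -0.07, 0.01, -0.03, 0.02]
```

View pics/c8.png

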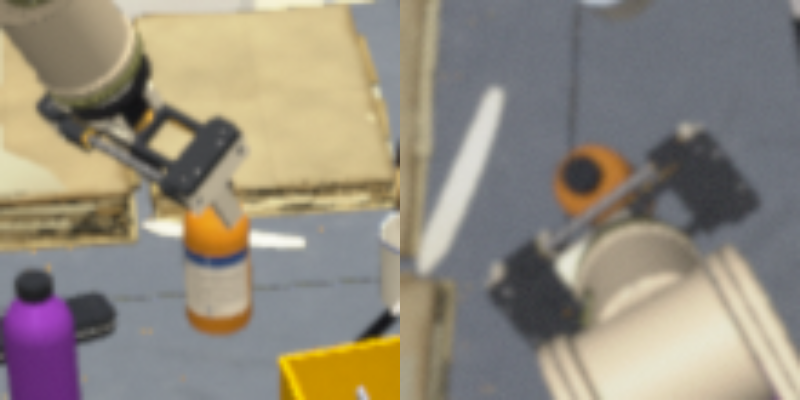

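>>> jog_arm(targets=[[3, -0.2, 0, 0, 0, 0, 0], [6, -0.2, 0, 0, 0, 0, 0], [8.1, -0.2, 0, 0, 0, 0, 0], [8.1, -0.2, 0, 0, 0, 0, 0], [8.1, -0.2, 0, 0, 0, 0, 0]])

```text
t: 11.28
tool_pos: [0.4731, 0.3794, 0.0799]
orientation: [1.038, 1.189, -0.297]
force: [-0.5, -0.1, 0.6]
opening: 0.093
```

```bash
python3 - <<'E'
from mv import *
show()
print(delta(*bpose(BX,BY,0,AZ,back=.0)))
cam('scene','s9.png');cam('top','t9.png')
a=cv2.imread('pics/s9.png')[110:220,240:350];b=cv2.imread('pics/t9.png')[200:310,130:240]
cv2.imwrite('pics/c9.png',np.hstack([cv2.resize(a,(400,400)),cv2.resize(b,(400,400))]))
E
```

```text
t 11.28 pos [0.4731 0.3794 0.0799] x [ 0.397  0.31  -0.864] z [ 0.616 -0.788  0.   ] q [ 0.56 -0.2   2.17  0.09  0.64  1.41] F [-0.5 -0.1  0.6] op 0.093
[0.26, -0.4, -0.08, 0.03, -0.01, -0.27]
```

View pics/c9.png

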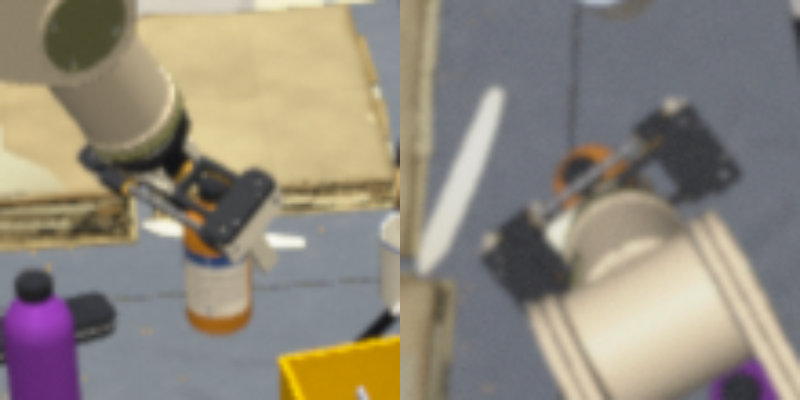

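>>> jog_arm(targets=[[0.3, -0.4, -0.1, 0, 0, 0, 0], [0.3, -0.4, -0.1, 0, 0, 0, 0], [0.3, -0.4, -0.1, 0, 0, 0, 0.2], [0.3, -0.4, -0.1, 0, 0, 0, 0.3], [0.3, -0.4, -0.1, 0, 0, 0, 0.4]], squeeze=20)

```text
t: 12.0
tool_pos: [0.4711, 0.3791, 0.0755]
orientation: [1.038, 1.189, -0.297]
force: [-0.2, 0.1, -0.5]
opening: 0.0676
```

```bash
python3 - <<'E'
from mv import *
show()
print(delta(*bpose(BX,BY,0,AZ,back=.0)))
E
```

```text
t 12.0 pos [0.4711 0.3791 0.0755] x [ 0.398  0.311 -0.863] z [ 0.616 -0.788  0.   ] q [ 0.56 -0.19  2.18  0.09  0.63  1.41] F [-0.2  0.1 -0.5] op 0.0676
[-0.04, -0.02, 0.01, 0.03, -0.0, -0.31]
```

>>> jog_arm(targets=[[0, 0, 0, 0, 0, 0, 0.6], [0, 0, 0, 0, 0, 0, 0.8], [0, 0, 0, 0, 0, 0, 0.8], [0, 0, 0, 0, 0, 0, 0.8], [0, 0, 0, 0, 0, 0, 0.8]], squeeze=20)

```text
t: 12.62
tool_pos: [0.4711, 0.3792, 0.0755]
orientation: [1.038, 1.189, -0.297]
force: [-0.9, 1.3, -0.1]
opening: 0.0604
```

```bash
python3 - <<'E'
from mv import *
s,R=show()
print('up 8cm in tool',(R.T@[0,0,8]).round(2))
E
```

```text
t 12.62 pos [0.4711 0.3792 0.0755] x [ 0.398  0.311 -0.863] z [ 0.616 -0.788  0.   ] q [ 0.56 -0.19  2.18  0.09  0.63  1.41] F [-0.9  1.3 -0.1] op 0.0604
up 8cm in tool [-6.91  4.04  0.  ]
```

>>> jog_arm(targets=[[-1.3, 0.75, 0, 0, 0, 0, 0.8], [-3, 1.75, 0, 0, 0, 0, 0.8], [-5, 2.9, 0, 0, 0, 0, 0.8], [-6.9, 4, 0, 0, 0, 0, 0.8]], squeeze=25)

```text
t: 13.12
tool_pos: [0.4708, 0.3788, 0.1567]
orientation: [1.038, 1.188, -0.297]
force: [0.4, -0.8, -1.6]
opening: 0.0602
```

```bash
python3 - <<'E'
from mv import *
s,R=show()
cam('scene','s10.png')
a=cv2.imread('pics/s10.png')[100:220,230:350]
cv2.imwrite('pics/c10.png',cv2.resize(a,(480,480)))
p=c2w([-.05,-.0675,.22]);print(p)
print(delta(*bpose(BX,BY,.22,AZ)))
print(delta(*bpose(p[0],p[1],.22,YAW)))
E
```

```text
t 13.12 pos [0.4708 0.3788 0.1567] x [ 0.398  0.311 -0.863] z [ 0.616 -0.788  0.   ] q [ 0.56 -0.31  2.12  0.07  0.81  1.43] F [ 0.4 -0.8 -1.6] op 0.0602
[ 0.56436187 -0.00712749  0.22      ]
[-11.69, 6.7, -0.0, 0.04, 0.04, -0.61]
[-19.61, -6.74, 36.63, 26.15, -15.23, -0.61]
```

View pics/c10.png

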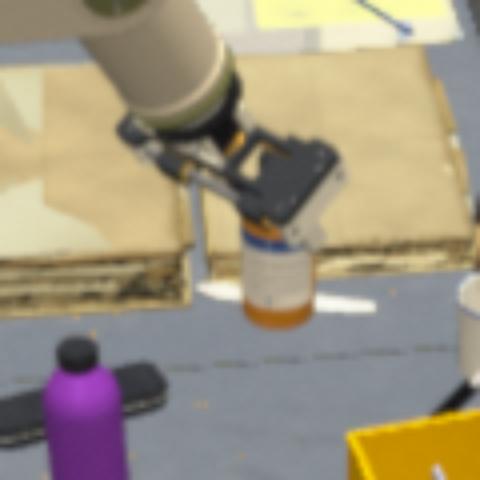

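>>> jog_arm(targets=[[-3, 1.7, 0, 0, 0, 0, 0.8], [-7, 4, 0, 0, 0, 0, 0.8], [-11.7, 6.7, 0, 0, 0, 0, 0.8], [-12.5, 5, 3.5, 2.5, -1.5, 0, 0.8], [-13.5, 3.2, 8, 5.5, -3.2, 0, 0.8]])

```text
t: 13.8
tool_pos: [0.4891, 0.2911, 0.2946]
orientation: [1.11, 1.129, -0.379]
force: [0.2, -0.2, -2.0]
opening: 0.0599
```

```bash
sed -i 's/tilt=30,/tilt=30.35,/' mv.py; python3 - <<'E'
from mv import *
s,R=show()
p=c2w([-.05,-.0675,.22])
print(delta(*bpose(p[0],p[1],.22,YAW)))
E
```

```text
t 13.8 pos [0.4891 0.2911 0.2946] x [ 0.435  0.267 -0.86 ] z [ 0.525 -0.851  0.001] q [ 0.39 -0.52  2.01  0.09  1.12  1.39] F [ 0.2 -0.2 -2. ] op 0.0599
[-4.36, -7.16, 29.72, 20.61, -12.12, -0.33]
```

>>> jog_arm(targets=[[-0.6, -1, 4.2, 3, -1.7, 0, 0.8], [-1.2, -2, 8.6, 6, -3.5, 0, 0.8], [-2, -3.2, 13.3, 9.2, -5.4, -0.1, 0.8], [-2.7, -4.5, 18.5, 13, -7.5, -0.2, 0.8], [-3.4, -5.6, 23, 16, -9.4, -0.2, 0.8]])

```text
t: 14.42
tool_pos: [0.5541, 0.0589, 0.2954]
orientation: [1.296, 0.95, -0.635]
force: [-0.5, 0.0, -1.4]
opening: 0.0601
```

```bash
python3 - <<'E'
from mv import *
s,R=show()
p=c2w([-.05,-.0675,.22])
print(delta(*bpose(p[0],p[1],.22,YAW)))
E
```

```text
t 14.43 pos [0.5541 0.0589 0.2954] x [ 0.494  0.114 -0.862] z [ 0.224 -0.975  0.   ] q [-0.1  -0.55  2.03  0.18  1.16  1.22] F [-0.5  0.  -1.4] op 0.0601
[0.21, 0.42, 6.75, 4.47, -2.62, -0.13]
```

>>> jog_arm(targets=[[0.1, 0.2, 3.5, 2.2, -1.3, 0, 0.8], [0.2, 0.4, 5.8, 3.8, -2.2, 0, 0.8], [0.2, 0.4, 6.8, 4.5, -2.6, 0, 0.8], [0.2, 0.4, 6.8, 4.5, -2.6, 0, 0.8], [0.2, 0.4, 6.8, 4.5, -2.6, 0, 0.8]])

```text
t: 15.05
tool_pos: [0.5734, -0.0056, 0.2958]
orientation: [1.345, 0.896, -0.704]
force: [0.1, -0.4, -1.4]
opening: 0.0602
```

```bash
python3 - <<'E'
from mv import *
s,R=show()
p=c2w([-.05,-.0675,.22]);print(delta(*bpose(p[0],p[1],.22,YAW)))
for f in (.19,.15,.1,.07,.04,.02,.008,0):
    q=c2w([.030-f*65/168,-.0675,0]);print(f,delta(*bpose(q[0],q[1],.006+f,YAW)))
for n in('scene','top'): 
    c=cam(n,n+'11.png');np.savez(n+'11.npz',**c)
a=cv2.imread('pics/scene11.png')[70:300,250:480];b=cv2.imread('pics/top11.png')[130:270,220:360]
cv2.imwrite('pics/c11.png',np.hstack([cv2.resize(a,(400,400)),cv2.resize(b,(400,400))]))
E
```

```text
t 15.05 pos [ 0.5734 -0.0056  0.2958] x [ 0.502  0.07  -0.862] z [ 0.136 -0.991 -0.001] q [-0.22 -0.49  1.99  0.19  1.14  1.18] F [ 0.1 -0.4 -1.4] op 0.0602
[0.02, 0.03, 0.03, 0.02, -0.07, -0.13]
0.19 [2.41, -0.63, 0.03, 0.02, -0.07, -0.13]
0.15 [6.64, -1.33, 0.04, 0.02, -0.07, -0.13]
0.1 [11.94, -2.2, 0.04, 0.02, -0.07, -0.13]
0.07 [15.11, -2.72, 0.05, 0.02, -0.07, -0.13]
0.04 [18.28, -3.24, 0.05, 0.02, -0.07, -0.13]
0.02 [20.4, -3.59, 0.05, 0.02, -0.07, -0.13]
0.008 [21.67, -3.79, 0.06, 0.02, -0.07, -0.13]
0 [22.52, -3.93, 0.06, 0.02, -0.07, -0.13]
```

View pics/c11.png

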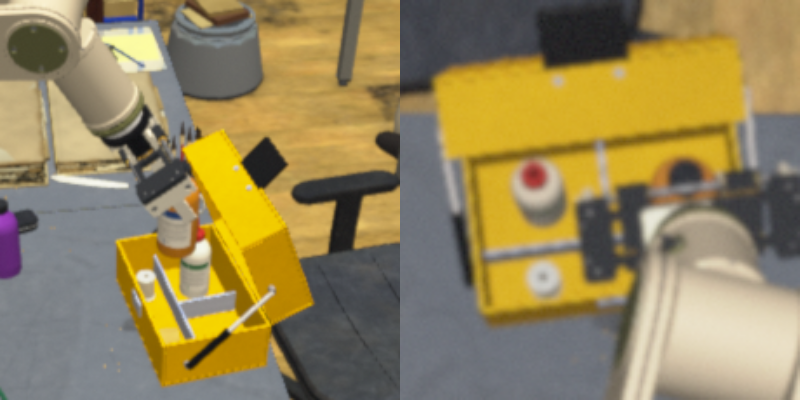

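Bottle is held upright over the right bay (top crop cap at (685,172)), lid open, red bottle clear. Descending along the slant.

>>> jog_arm(targets=[[2, -0.5, 0, 0, 0, 0, 0.8], [5, -1, 0, 0, 0, 0, 0.8], [8.5, -1.6, 0, 0, 0, 0, 0.8], [11, -2, 0, 0, 0, 0, 0.8], [12, -2.2, 0, 0, 0, 0, 0.8]])

```text
t: 15.78
tool_pos: [0.6142, 0.0012, 0.1791]
orientation: [1.344, 0.899, -0.705]
force: [-0.1, 0.8, -1.3]
opening: 0.0599
```

```bash
python3 - <<'E'
from mv import *
s,R=show()
for f in (.1,.07,.04,.02,.008,0):
    q=c2w([.030-f*65/168,-.0675,0]);print(f,delta(*bpose(q[0],q[1],.006+f,YAW)))
cam('scene','s12.png');cam('top','t12.png')
a=cv2.imread('pics/s12.png')[120:300,290:470];b=cv2.imread('pics/t12.png')[130:270,220:360]
cv2.imwrite('pics/c12.png',np.hstack([cv2.resize(a,(400,400)),cv2.resize(b,(400,400))]))
E
```

```text
t 15.78 pos [0.6142 0.0012 0.1791] x [ 0.5    0.071 -0.863] z [ 0.137 -0.991 -0.002] q [-0.18 -0.3   2.06  0.21  0.88  1.16] F [-0.1  0.8 -1.3] op 0.0599
0.1 [-0.22, 0.16, 0.15, 0.07, -0.15, 0.02]
0.07 [2.96, -0.35, 0.16, 0.07, -0.15, 0.02]
0.04 [6.13, -0.86, 0.17, 0.07, -0.15, 0.02]
0.02 [8.25, -1.21, 0.17, 0.07, -0.15, 0.02]
0.008 [9.52, -1.41, 0.18, 0.07, -0.15, 0.02]
0 [10.37, -1.55, 0.18, 0.07, -0.15, 0.02]
```

View pics/c12.png

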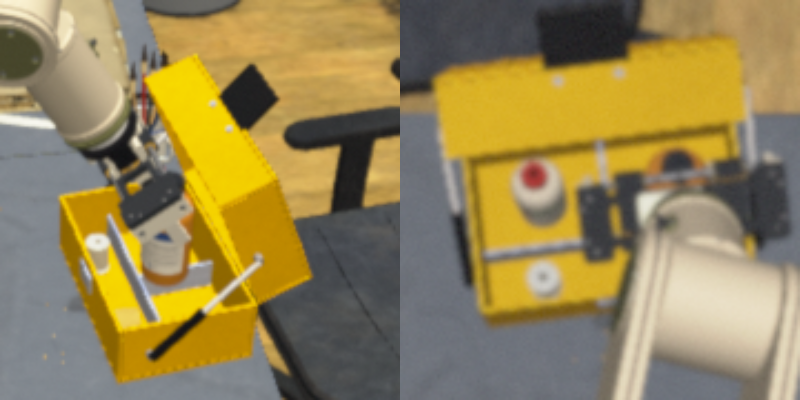

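>>> jog_arm(targets=[[2, -0.2, 0.3, 0, 0, 0, 0.8], [4, -0.5, 0.5, 0, 0, 0, 0.8], [6, -0.8, 0.5, 0, 0, 0, 0.8], [7.5, -1.1, 0.5, 0, 0, 0, 0.8], [8.2, -1.2, 0.5, 0, 0, 0, 0.8]])

```text
t: 16.5
tool_pos: [0.6461, 0.0004, 0.1031]
orientation: [1.344, 0.898, -0.705]
force: [-0.4, 1.2, -1.4]
opening: 0.0604
```

```bash
python3 - <<'E'
from mv import *
s,R=show()
for f in (.02,.008,0,-.004):
    q=c2w([.030-f*65/168,-.0705,0]);print(f,delta(*bpose(q[0],q[1],.006+f,YAW)))
cam('scene','s13.png');cam('top','t13.png')
a=cv2.imread('pics/s13.png')[120:300,290:470];b=cv2.imread('pics/t13.png')[130:270,220:360]
cv2.imwrite('pics/c13.png',np.hstack([cv2.resize(a,(400,400)),cv2.resize(b,(400,400))]))
E
```

```text
t 16.5 pos [6.461e-01 4.000e-04 1.031e-01] x [ 0.501  0.071 -0.863] z [ 0.137 -0.991 -0.002] q [-0.17 -0.11  2.05  0.24  0.71  1.12] F [-0.4  1.2 -1.4] op 0.0604
0.02 [0.11, -0.09, -0.05, 0.07, -0.14, -0.02]
0.008 [1.38, -0.29, -0.05, 0.07, -0.14, -0.02]
0 [2.22, -0.43, -0.05, 0.07, -0.14, -0.02]
-0.004 [2.65, -0.5, -0.05, 0.07, -0.14, -0.02]
```

View pics/c13.png

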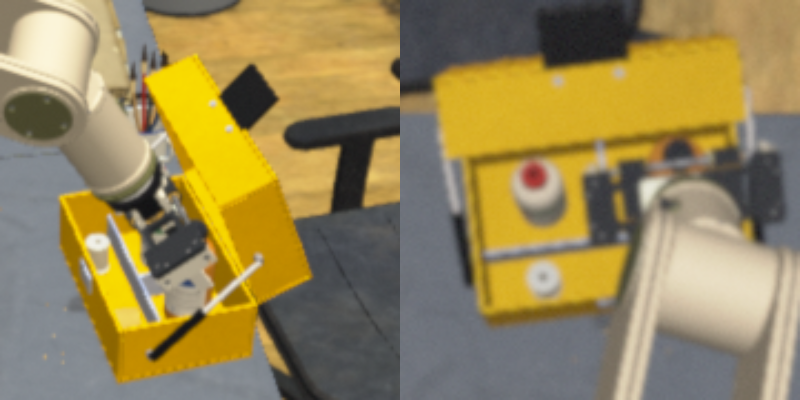

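>>> jog_arm(targets=[[0.5, -0.1, 0, 0, 0, 0, 0.8], [1, -0.2, 0, 0, 0, 0, 0.8], [1.4, -0.3, 0, 0, 0, 0, 0.8], [1.8, -0.35, 0, 0, 0, 0, 0.8], [1.9, -0.4, 0, 0, 0, 0, 0.8]])

```text
t: 17.23
tool_pos: [0.6518, 0.0013, 0.0841]
orientation: [1.344, 0.899, -0.705]
force: [-0.2, -0.7, -1.2]
opening: 0.0603
```

>>> jog_arm(targets=[[0, 0, 0, 0, 0, 0, 0.8], [0, 0, 0, 0, 0, 0, 0.8]])

```text
t: 17.48
tool_pos: [0.6519, 0.0013, 0.0842]
orientation: [1.344, 0.899, -0.705]
force: [0.1, 0.3, -2.3]
opening: 0.06
```

```bash
python3 - <<'E'
from mv import *
s,R=show()
q=c2w([.030,-.0705,0]);print(delta(*bpose(q[0],q[1],.006,YAW)));print('down 1cm',R.T@[0,0,-1])
E
```

```text
t 17.48 pos [0.6519 0.0013 0.0842] x [ 0.5    0.071 -0.863] z [ 0.137 -0.991 -0.002] q [-0.17 -0.06  2.04  0.25  0.67  1.11] F [ 0.1  0.3 -2.3] op 0.06
[0.3, 0.02, -0.04, 0.06, -0.15, 0.03]
down 1cm [ 0.8632015  -0.50485643  0.00177621]
```

Straight down 1 mm per row until contact.

>>> jog_arm(targets=[[0.1, -0.05, 0, 0, 0, 0, 0.8], [0.17, -0.1, 0, 0, 0, 0, 0.8], [0.22, -0.13, 0, 0, 0, 0, 0.8], [0.22, -0.13, 0, 0, 0, 0, 0.8]])

```text
t: 17.98
tool_pos: [0.6519, 0.0013, 0.0817]
orientation: [1.344, 0.899, -0.705]
force: [-0.6, 0.1, -2.7]
opening: 0.0602
```

>>> jog_arm(targets=[[0.09, -0.05, 0, 0, 0, 0, 0.8], [0.09, -0.05, 0, 0, 0, 0, 0.8]])

```text
t: 18.23
tool_pos: [0.6527, 0.0014, 0.0817]
orientation: [1.345, 0.898, -0.704]
force: [-0.3, 2.4, 3.8]
opening: 0.0601
```

```bash
python3 - <<'E'
from mv import *
show()
E
```

```text
t 18.23 pos [0.6527 0.0014 0.0817] x [ 0.501  0.071 -0.862] z [ 0.137 -0.991 -0.002] q [-0.17 -0.06  2.04  0.25  0.66  1.11] F [-0.3  2.4  3.8] op 0.0601
```

>>> jog_arm(targets=[[0, 0, 0, 0, 0, 0, 0.3], [0, 0, 0, 0, 0, 0, 0.22], [0, 0, 0, 0, 0, 0, 0.22], [0, 0, 0, 0, 0, 0, 0.22]])

```text
t: 18.73
tool_pos: [0.6525, 0.0013, 0.0815]
orientation: [1.345, 0.898, -0.704]
force: [-1.0, 0.1, -0.4]
opening: 0.073
```

```bash
python3 - <<'E'
from mv import *
show()
cam('scene','s14.png');cam('top','t14.png')
a=cv2.imread('pics/s14.png')[120:300,290:470];b=cv2.imread('pics/t14.png')[130:270,220:360]
cv2.imwrite('pics/c14.png',np.hstack([cv2.resize(a,(400,400)),cv2.resize(b,(400,400))]))
E
```

```text
t 18.73 pos [0.6525 0.0013 0.0815] x [ 0.501  0.071 -0.862] z [ 0.137 -0.991 -0.002] q [-0.17 -0.06  2.04  0.25  0.66  1.11] F [-1.   0.1 -0.4] op 0.073
```

View pics/c14.png

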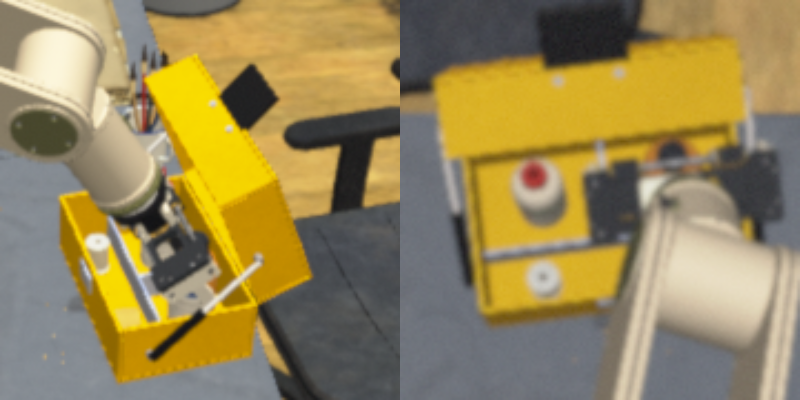

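>>> jog_arm(targets=[[-1, 0, 0, 0, 0, 0, 0.22], [-3, 0, 0, 0, 0, 0, 0.22], [-6, 0, 0, 0, 0, 0, 0.22], [-9, 0, 0, 0, 0, 0, 0.22], [-12, 0, 0, 0, 0, 0, 0.22]])

```text
t: 19.45
tool_pos: [0.5917, -0.0073, 0.1865]
orientation: [1.344, 0.897, -0.704]
force: [0.1, 0.3, 0.2]
opening: 0.0724
```

>>> jog_arm(targets=[[-4, 0, 0, 0, 0, 0, 0.22], [-8, 0, 0, 0, 0, 0, 0.22], [-10, 0, 0, 0, 0, 0, 0.22], [-10, 2, 0, 0, 0, 0, 0.22]])

```text
t: 19.95
tool_pos: [0.5584, -0.0125, 0.286]
orientation: [1.345, 0.893, -0.702]
force: [1.1, -0.5, 0.9]
opening: 0.0728
```

```bash
python3 - <<'E'
from mv import *
show()
for n in('scene','top'): 
    c=cam(n,n+'15.png');np.savez(n+'15.npz',**c)
a=cv2.imread('pics/scene15.png')[120:300,290:470];b=cv2.imread('pics/top15.png')[130:270,220:360]
cv2.imwrite('pics/c15.png',np.hstack([cv2.resize(a,(400,400)),cv2.resize(b,(400,400))]))
E
```

```text
t 19.95 pos [ 0.5584 -0.0125  0.286 ] x [ 0.505  0.069 -0.86 ] z [ 0.136 -0.991  0.001] q [-0.24 -0.54  2.04  0.21  1.14  1.15] F [ 1.1 -0.5  0.9] op 0.0728
```

View pics/c15.png

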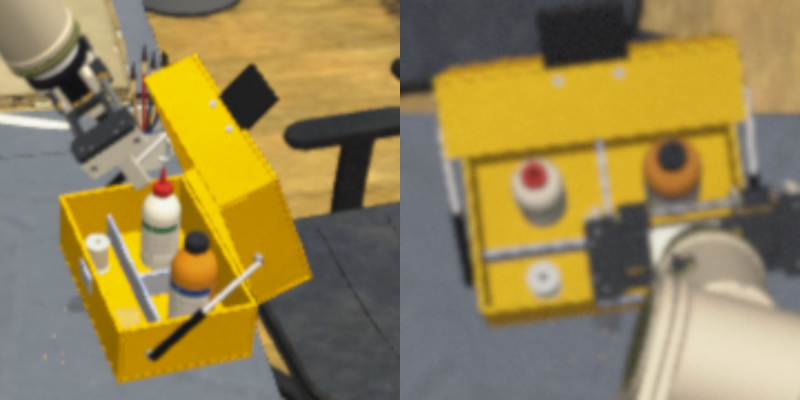

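View pics/scene15.png

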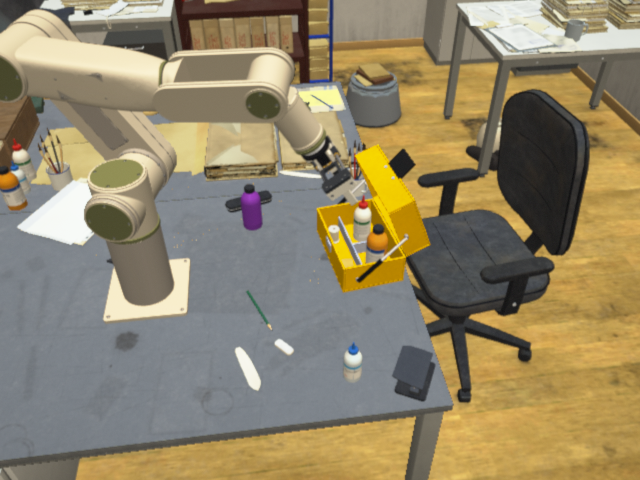

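Bottle stands upright in the right rear bay (scene (377,240)), the white bottle is unmoved at (352,362), and the lid is open. Backing off a bit more, then a numeric check.

>>> jog_arm(targets=[[-3, 2, 0, 0, 0, 0, 0.22], [-6, 4, 0, 0, 0, 0, 0.22], [-6, 4, 0, 0, 0, 0, 0.22], [-6, 4, 0, 0, 0, 0, 0.22]])

```text
t: 20.55
tool_pos: [0.5627, -0.0115, 0.3562]
orientation: [1.344, 0.895, -0.702]
force: [0.1, -0.3, 0.1]
opening: 0.0725
```

```bash
python3 - <<'E'
from mv import *
s,_=show(); print(np.abs(s['dq']).max())
c=cam('scene','s16.png');t=cam('top','t16.png')
g=cv2.imread('pics/scene15.png').astype(int);n=cv2.imread('pics/s16.png').astype(int);o=cv2.imread('pics/scene0.png').astype(int)
print('white bottle diff',np.abs(n-o)[340:385,335:372].mean(),' chest area change since last',np.abs(n-g)[205:290,340:430].mean())
for th in (1.1,1.2):
    a=np.radians(25)-th; v=np.array([-.1926,0,.1055]);p=np.array([.09,0,.09])+Ro.from_euler('y',th).as_matrix()@v+np.array([-np.sin(a),0,np.cos(a)])*.018
    print('tab tip centre',th,proj('scene',c2w(p)),proj('top',c2w(p)))
    e=p.copy();e[1]=.04;f=p.copy();f[1]=-.04;print(proj('scene',np.array([c2w(e),c2w(f)])),proj('top',np.array([c2w(e),c2w(f)])))
q=c2w([.03,-.0705,.155]);b=c2w([.03,-.0705,.006]);print('cap top expected',proj('scene',q),proj('top',q))
a=cv2.imread('pics/s16.png')[130:300,300:470];b=cv2.imread('pics/t16.png')[110:250,220:360]
cv2.imwrite('pics/c16.png',np.hstack([cv2.resize(a,(400,400)),cv2.resize(b,(400,400))]))
E
```

```text
t 20.55 pos [ 0.5627 -0.0115  0.3562] x [ 0.503  0.07  -0.861] z [ 0.137 -0.991 -0.   ] q [-0.24 -0.52  1.9   0.2   1.26  1.18] F [ 0.1 -0.3  0.1] op 0.0725
0.02033248469794548
white bottle diff 4.318118118118118  chest area change since last 0.7819607843137255
tab tip centre 1.1 [[401.25692337 156.87316572]] [[284.2047074  140.57612151]]
[[395.87785322 149.12845308]
 [406.84457238 164.91818738]] [[268.55540081 142.55690769]
 [299.83021391 138.59834779]]
tab tip centre 1.2 [[409.30760392 156.53669598]] [[283.14902923 132.34151267]]
[[403.80161359 148.83092814]
 [415.02615856 164.53995276]] [[267.57199078 134.30680832]
 [298.70248794 130.37919199]]
cap top expected [[378.75561821 227.00506072]] [[315.82576899 183.90972206]]
```

View pics/c16.png

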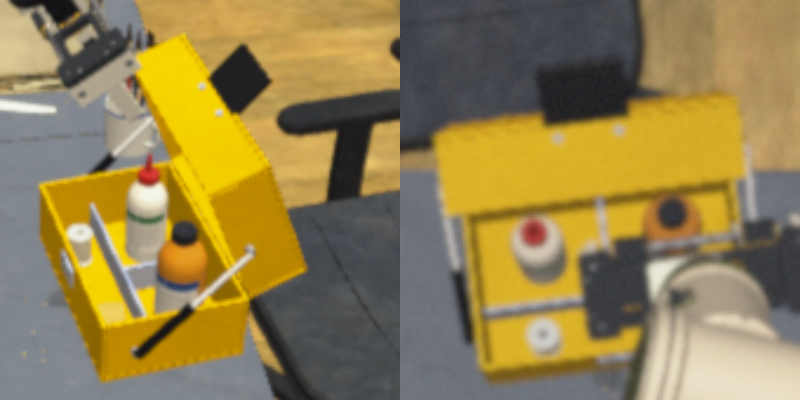

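```bash
python3 - <<'E'
from mv import *
n=cv2.imread('pics/s16.png').astype(int);o=cv2.imread('pics/scene0.png').astype(int)
print('ref noise',np.abs(n-o)[340:385,280:320].mean(),np.abs(n-o)[340:400,400:440].mean())
a=n[335:390,330:375].astype(np.float32).mean(2);b=o[335:390,330:375].astype(np.float32).mean(2);print(cv2.phaseCorrelate(a,b))
ticket.close_job()
E
```

```text
ref noise 4.091481481481481 3.1030555555555557
((0.5876894008824891, -0.013002862903309875), 0.9562059315928706)
the job is handed in; nothing more can be done
```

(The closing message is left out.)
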